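Tip sample vials into the empty carousel compartment

TASK

Turn the round sample carousel by one of its pegs until its empty compartment sits squarely under the chute's spout, then lift the pan at the head of the chute by its black bar so that both vials roll down into that compartment, and lower the pan back to its rest. Do not touch the vials with the gripper.

Things in the scene. Friction and masses are not known exactly. Their poses are not given: they have to be found in the camera images.
- station: Fixed loading station. Origin on the table under the carousel's vertical axis; +y runs from there along the chute to the pan. In its frame the chute is 66 mm wide, sloping from y 190, z 170 mm down to y 100, z 105. The pan's hinge line is parallel to x at y 195, z 172, between uprights that end at z 178 (x within 41 either side). Keep the gripper clear of the chute when turning.
- spout (a point): Centre of the lower mouth of the chute's spout, an upright open aluminium shaft (66 by 64 mm, 100 to 162 mm above the table) over the carousel, 79 mm from its axis on the station's +y.
- hub (a point): Carousel's axis at the compartments' floor, 21 mm above the table; this frame turns with it. White round tray, 250 mm across, walls up to 61 mm above the table: a rim and two crossing walls along this frame's x and y make four quarters. The EMPTY one has x > 0, y > 0; the others hold a brown tube block, an amber jar and grey and black stoppers, none above 60 mm.
- peg (a point): Top of the steel peg on the hub frame's +x, 95 mm above the table. Four such upright round pegs, 14 mm thick, stand on the crossing walls at +x, -x, +y, -y, 105 mm from the axis; 34 mm of each is free above the walls. Any can be pinched from above (fingertips over the walls) and led round in an arc; it turns in the grip. Best on the side away from the chute.
- carousel (a joint): Turn of the carousel in rad, growing counter-clockwise seen from above; 0 when the middle of the empty compartment is under the spout (on the station's +y). Stops at -3 and 3. Turns with about 1 N at a peg and stays where it is left. Starts 0.55 to 1.85 rad counter-clockwise of 0.
- pan_bar (a point): Middle of the pan's black grip bar, 10 mm thick, 58 mm long, parallel to the hinge (the station's x); at rest 122 mm outside the hinge line and 33 mm above it, free all round (the pan's back wall is 43 mm inward, about 20 mm lower). Moves with the pan. Pinch from above, fingers closing along the station's y; it turns in the grip as the pan rises.
- pan (a joint): Tilt of the pan in rad: 0 at rest (floor sloping 6 degrees back, away from the chute), growing as the bar end is lifted, stop at 1.0. The pan weighs 0.2 kg and falls back to 0 by itself when let go. The vials roll out from about 0.3 on; 0.7 empties it well.
- vial_a: Amber sample vial with white cap, 18 mm thick, 40 mm long, lying across the pan against its back wall. Origin at its centre, x along its length.
- vial_b: A second, like vial, lying beside the first in the pan. Origin at its centre, x along its length. (Like vials standing on the table are bystanders.)

How it is judged:
By the outcome, as a careful person would: the job done as asked, in the order asked, and still so for the second after the job is handed in, with the robot touching nothing.
It also fails if it takes over 51 s, if anything falls off the work surface, if the arm or the gripper's body presses on something with over 40 N, if the wrist force passes 120 N, or if a joint passes its speed limit or range.

ROBOT

A 6-joint arm with a two-finger parallel gripper is mounted at the origin on the work surface. World frame = base frame: x ahead of the robot, y to its left, z up, the work surface at z = 0. Lengths are in m, angles in rad, forces in N, time in s.
With the tool pointing down it reaches from about 0.4 to 0.825 m from the base axis. Payload 7 kg.
Tool frame: the origin (TCP) lies at the very end of the fingers, on their centre line; the grasp point (between the pads) lies arm.hold_point_z behind it (arm.hold_point_z is the distance from the TCP to the grasp point, in m); z points along the fingers, y is the line along which they close (so a half turn about z gives the same grasp; the last joint's range is limited). The gripper opens to 88 mm and grips with 3 to 60 N. Pads are 19 mm wide; open, the fingers measure 130 mm over their backs; the gripper's body (78 mm by 193 mm) begins 47 mm behind the grasp point.
Start: joints at [-0.817, 0.359, 0.012, 0, -1.224, -0.288], TCP at [0.303, -0.603, 0.227] pointing down, gripper open.
Joint ranges: [-3.07, 3.07], [-1.43, 2.12], [-1.02, 1.25], [-3.03, 1.67], [-3.05, -0], [-3.03, 3.03]. Speed limits (rad/s): [2.39, 2.39, 3.01, 3.14, 3.14, 3.14].

INTERFACE

Orientations are given as [roll, pitch, yaw] about the fixed x, y, z axes, in that order (R = Rz(yaw) Ry(pitch) Rx(roll)).
In Python, from station import arm, cam gives the robot as it stands (arm), with the cameras (cam).
- The arm moves only by the shell command python3 nudge.py 'ROWS' [FORCE]. ROWS is a JSON list of rows, 1 to 20 of them, each of 5 numbers: the finger opening in m, then dx, dy, dz in m, then a turn about the tool's z in rad; each row is the pose to reach, as a shift and turn from the pose commanded when the command began, along the tool's axes at that moment; what a row does not reach only later rows make up. A row lasts 1/12 s, in which the tool goes at most 0.0417 m and 0.125 rad, less where a joint would pass 70% of its speed; a pose out of reach is approached as far as the arm can. The fingers move at their own pace and stop on an object; FORCE is the grip in N (left out, the last holds). Time passes only in rows, so rows that do not move let the fingers close. It prints the time, the measured TCP pose, the force, the opening and the grip force at its end.
- arm.get_state(): the state, without advancing time (a new reading comes with each control period).
- cam.grab_frame(name): name is "side" or "top"; returns the picture (420x560x3 uint8, red, green, blue); there is no depth.
- cam.camera_params(name): a dict with "fx", "fy", "cx", "cy" (pixels), "D" ([k1, k2, p1, p2, k3] as OpenCV has them; the pictures are not rectified), "T" (4x4, takes a point from camera to world coordinates). Camera axes: x right, y down, z forward; pixel columns grow to the right and rows downward; lengths in m; the calibration is good to about 2 mm. A picture is of the moment at which its call begins. camera_params takes no time and is no camera call.
- arm.job_done(): hands the job in; it is judged then, once.
The state is a dict: "t": time; "q": joint angles; "qd": joint speeds; "joint_efforts": joint torques, N m; "eef_pos": TCP position; "ee_rot": TCP orientation; "force": force on the tool from outside, world axes, zero at the start; "moment": the same for the moment, N m; "width": finger opening in m; "gripper_force": force on a finger pad.
Only numpy, scipy, OpenCV 4.12 (cv2) and the standard library are available. Lean on these libraries where they do the work, as an engineer would, in place of code of your own. Each camera call takes 0.05 s, during which the arm holds its last target. There are 200 camera calls.

## Working session

There is one attempt and no reset: what is moved stays moved. The work goes in short steps, Python scripts to look and compute and a shell command to move; the robot and the scene stay as the last step left them, time stands still between calls to the robot, and variables do not carry over. Pictures are saved under pics/ and viewed, at most 10 in all, crops included, and the job is handed in when it is done.

```bash
ls; mkdir -p pics
python3 - <<'E'
from station import arm, cam
import cv2
for n in ("side","top"):
    cv2.imwrite(f"pics/{n}0.png",cam.grab_frame(n)[:,:,::-1])
    p=cam.camera_params(n);print(n,p)
s=arm.get_state();print(s,arm.hold_point_z)
E
```

```text
nudge.py
pics
station.py
side {'fx': 421.38082873741297, 'fy': 421.38082873741297, 'cx': 277.4945579683659, 'cy': 212.42880088528477, 'D': array([0.03914336, 0.        , 0.        , 0.        , 0.        ]), 'T': array([[-0.70788828, -0.50123697,  0.49765016,  0.1961857 ],
       [-0.70621879,  0.49008715, -0.51094972,  0.4606598 ],
       [ 0.01221494, -0.71314521, -0.70090991,  0.69702526],
       [ 0.        ,  0.        ,  0.        ,  1.        ]])}
top {'fx': 465.22313903381956, 'fy': 465.22313903381956, 'cx': 273.5251070585405, 'cy': 207.18298497543512, 'D': array([-0.08835313,  0.        ,  0.        ,  0.        ,  0.        ]), 'T': array([[ 4.63880465e-03, -9.81080537e-01,  1.93544470e-01,
         4.45587197e-01],
       [-9.99634042e-01,  6.08747892e-04,  2.70446257e-02,
         4.51725052e-02],
       [-2.66507757e-02, -1.93599096e-01, -9.80718678e-01,
         8.08439427e-01],
       [ 0.00000000e+00,  0.00000000e+00,  0.00000000e+00,
         1.00000000e+00]])}
{'t': 0.1, 'q': array([-8.16886720e-01,  3.59345837e-01,  1.11537882e-02, -2.99231577e-04,
       -1.22407792e+00, -2.88103207e-01]), 'qd': array([-0.00103063, -0.00046572,  0.00099396,  0.00168053,  0.00085375,
        0.00183185]), 'joint_efforts': array([-1.32391517e-03, -5.84164917e+01,  2.93753725e+01,  7.01560959e+00,
        1.01236906e-02, -5.28119756e-05]), 'eef_pos': array([ 0.30295736, -0.60271526,  0.22569971]), 'ee_rot': array([ 3.14009982e+00, -1.49033133e-04, -2.67588803e+00]), 'force': array([-0.16475496, -0.08901334,  0.41141302]), 'moment': array([0.00497679, 0.0296958 , 0.03787187]), 'gripper_force': 0.0, 'width': 0.08769083607128601} 0.0188
```

View pics/top0.png

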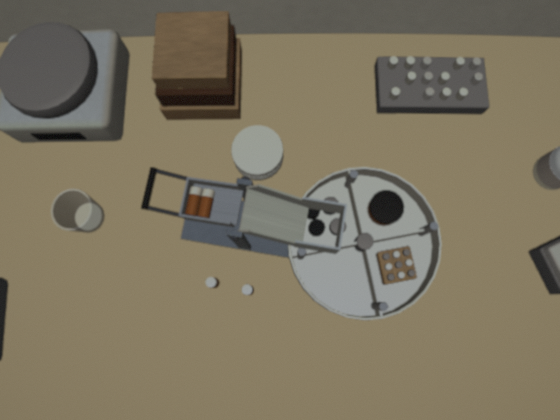

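View pics/side0.png

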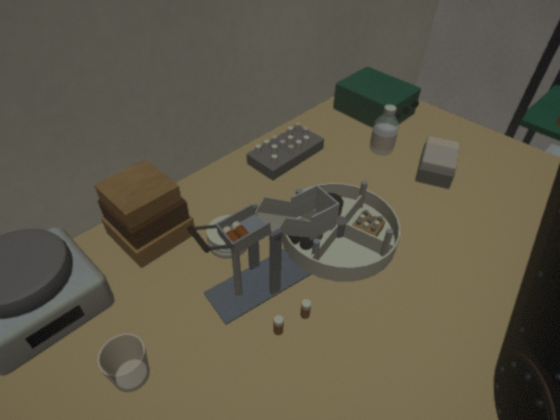

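Top view: the carousel is centred near (365,241), with pegs near (353,175), (433,227), (383,307) and (301,253). The empty quarter is the lower left one, so hub +x is the left peg and the tray must turn clockwise. The bar is near (150,190). I'll enlarge to read these closer.

```bash
cat > h.py <<'E'
from station import arm, cam
import cv2, numpy as np
def px2w(n,uv,z):
    p=cam.camera_params(n);K=np.array([[p['fx'],0,p['cx']],[0,p['fy'],p['cy']],[0,0,1]])
    uv=np.array(uv,float).reshape(-1,1,2)
    d=cv2.undistortPoints(uv,K,p['D'])[:,0]
    d=np.c_[d,np.ones(len(d))]@p['T'][:3,:3].T;o=p['T'][:3,3]
    return o+d*((np.broadcast_to(z,len(d))-o[2])/d[:,2])[:,None]
def w2px(n,P):
    p=cam.camera_params(n);K=np.array([[p['fx'],0,p['cx']],[0,p['fy'],p['cy']],[0,0,1]])
    T=np.linalg.inv(p['T']);P=np.array(P,float).reshape(-1,3)
    return cv2.projectPoints(P,cv2.Rodrigues(T[:3,:3])[0],T[:3,3],K,p['D'])[0][:,0]
def crop(src,out,x0,y0,w,h,k):
    i=cv2.imread(src) if isinstance(src,str) else src
    i=cv2.resize(i[y0:y0+h,x0:x0+w],None,fx=k,fy=k,interpolation=cv2.INTER_CUBIC)
    i=cv2.convertScaleAbs(i,alpha=1.4,beta=10)
    for x in range(0,w,20): cv2.putText(i,str(x0+x),(x*k,8),0,.3,(0,0,255));i[10:14,x*k]=(0,0,255)
    for y in range(0,h,20): cv2.putText(i,str(y0+y),(0,y*k+4),0,.3,(0,0,255));i[y*k,20:24]=(0,0,255)
    cv2.imwrite(out,i)
E
python3 - <<'E'
from h import *
crop("pics/top0.png","pics/c1.png",280,160,165,160,4-1+0)
crop("pics/top0.png","pics/c2.png",140,160,200,130,4)
E
```

```text
(no output)
```

View pics/c1.png

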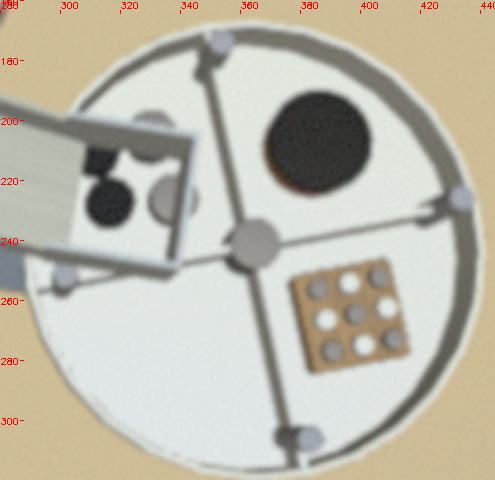

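View pics/c2.png

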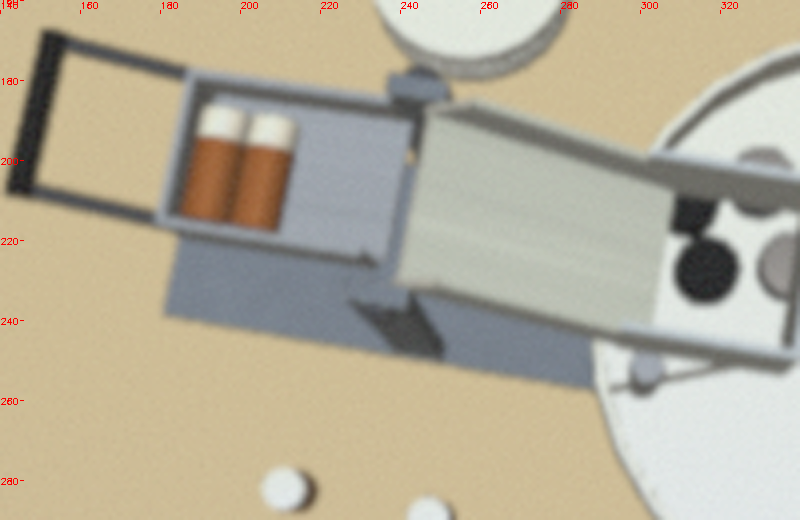

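Enlarged: peg tops are at (353.7,173.3), (434,225.7), (383.3,306.7) and (301.7,251). The bar runs from (153.3,168.3) to (145,208). Both vials lie at the pan's back wall.

Run:
```python
from h import *
P=px2w("top",[(353.7,173.3),(434,225.7),(383.3,306.7),(301.7,251)],.095)
print(P, np.linalg.norm(P[0]-P[2]),np.linalg.norm(P[1]-P[3]))
c=P.mean(0);print('c',c, np.linalg.norm(P-c,axis=1))
B=px2w("top",[(153.3,168.3),(145,208),(149.1,188)],.210);print(B,np.linalg.norm(B[0]-B[1]),np.linalg.norm(c[:2]-B[2,:2]))
d=B[2]-c;print('st +y az',np.arctan2(d[1],d[0]))
e=B[0]-B[1];print('from bar',np.arctan2(e[1],e[0])+np.pi/2)
for a,p in zip((2,3,1,0),P[[0,1,2,3]]): print(np.arctan2(*(p-c)[1::-1]))
# spout top rim corners z .162: px
S=px2w("top",[(280+193/3,160+137/3),(280+178/3,160+265/3)],.162);print(S,np.linalg.norm(S[0]-S[1]),S.mean(0)[:2]-c[:2])
# vial standing bystander/other things
```

```text
[[ 0.6410104  -0.06194166  0.095     ]
 [ 0.55690206 -0.18473344  0.095     ]
 [ 0.43369526 -0.10105211  0.095     ]
 [ 0.51783033  0.02128264  0.095     ]] 0.21097202652054353 0.20968839211506562
c [ 0.53735951 -0.08161114  0.095     ] [0.10550069 0.1049577  0.10547146 0.10473069]
[[0.61738877 0.22457421 0.21      ]
 [0.56268732 0.23270499 0.21      ]
 [0.59001496 0.22872437 0.21      ]] 0.05530242240692848 0.3147709138881344
st +y az 1.4027243443662456
from bar 1.42323744029791
0.18753671626926482
-1.383508853787125
-2.95620819962536
1.7583646664282993
[[ 0.57528628 -0.03720819  0.162     ]
 [ 0.51477539 -0.02882192  0.162     ]] 0.061089256439619315 [0.00767132 0.04859609]
```

```bash
cat >> h.py <<'E'
def shift(xyz,yaw=None):
    from scipy.spatial.transform import Rotation as R
    s=arm.get_state();r=R.from_euler('xyz',s['ee_rot']).as_matrix()
    d=r.T@(np.array(xyz)-s['eef_pos']);t=0 if yaw is None else -(yaw-s['ee_rot'][2])
    print(np.round(d,4),round((t+np.pi)%(2*np.pi)-np.pi,3),'rows',np.linalg.norm(d)/.0417)
E
python3 -c "
from h import *
shift((.557,-.185,.227),-1.95)"
python3 nudge.py '[[0.06,-0.035,0.022,0,-0.12],[0.06,-0.07,0.044,0,-0.24],[0.06,-0.105,0.066,0,-0.36],[0.06,-0.14,0.088,0,-0.48],[0.06,-0.175,0.109,0,-0.6],[0.06,-0.21,0.131,0,-0.726],[0.06,-0.245,0.153,0,-0.726],[0.06,-0.28,0.175,0,-0.726],[0.06,-0.315,0.197,0,-0.726],[0.06,-0.35,0.219,0,-0.726],[0.06,-0.385,0.241,0,-0.726],[0.06,-0.4147,0.2596,0,-0.726],[0.06,-0.4147,0.2596,0,-0.726],[0.06,-0.4147,0.2596,0,-0.726],[0.06,-0.4147,0.2596,0,-0.726]]' 20
python3 - <<'E'
from h import *
shift((.557,-.185,.067),-1.95)
i=cam.grab_frame("top")[:,:,::-1].copy();crop(i,"pics/c3.png",300,130,200,150,4)
E
```

```text
[-0.4146  0.2592 -0.001 ] -0.726 rows 11.724274141440748
t: 1.35
eef_pos: [0.5568, -0.1846, 0.2261]
ee_rot: [3.141, -0.0, -1.949]
force: [0.2, -0.8, 0.4]
width: 0.0601
gripper_force: 0.0
[ 0.0002 -0.0005  0.1591] 0.001 rows 3.816286943085331
```

View pics/c3.png

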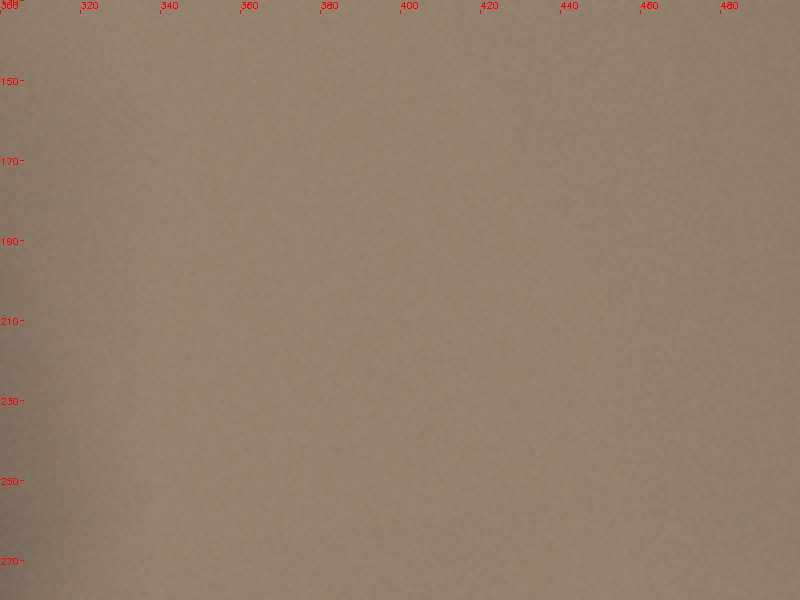

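The arm blocks the top camera, so this picture shows nothing useful. I'll descend with an eye on the force and close on the peg.

```bash
python3 nudge.py '[[0.06,0,0,0.04,0],[0.06,0,0,0.08,0],[0.06,0,0,0.12,0],[0.06,0,0,0.14,0],[0.06,0,0,0.159,0],[0.06,0,0,0.159,0],[0.06,0,0,0.159,0]]' 20
python3 nudge.py '[[0,0,0,0,0],[0,0,0,0,0],[0,0,0,0,0],[0,0,0,0,0],[0,0,0,0,0],[0,0,0,0,0]]' 20
python3 - <<'E'
from h import *
c=np.array([.5374,-.0816]);from scipy.spatial.transform import Rotation as R
r=R.from_euler('xyz',arm.get_state()['ee_rot']).as_matrix()
p0=c+.105*np.array([np.cos(-1.3835),np.sin(-1.3835)])
for k in range(1,13):
    a=-1.3835-1.135*k/12
    p=c+.105*np.array([np.cos(a),np.sin(a)]);print(np.round(r.T@np.r_[p-p0,0],4),np.round(p,4))
E
```

```text
t: 1.98
eef_pos: [0.556, -0.186, 0.0671]
ee_rot: [3.14, -0.001, -1.951]
force: [-0.3, -0.4, 0.1]
width: 0.0601
gripper_force: 0.0
t: 2.48
eef_pos: [0.5573, -0.1848, 0.0681]
ee_rot: [-3.141, 0.0, -1.95]
force: [0.9, 0.1, -0.3]
width: 0.0255
gripper_force: 0.0
[ 0.0049  0.0086 -0.    ] [ 0.5471 -0.1861]
[ 0.009   0.0177 -0.    ] [ 0.5372 -0.1866]
[ 0.0122  0.0271 -0.    ] [ 0.5273 -0.1861]
[ 0.0145  0.0367 -0.    ] [ 0.5175 -0.1847]
[ 0.0159  0.0465 -0.    ] [ 0.5078 -0.1823]
[ 0.0164  0.0565 -0.    ] [ 0.4984 -0.1791]
[ 0.0159  0.0664 -0.0001] [ 0.4894 -0.175 ]
[ 0.0145  0.0762 -0.0001] [ 0.4808 -0.17  ]
[ 0.0121  0.0859 -0.0001] [ 0.4727 -0.1643]
[ 0.0089  0.0952 -0.0001] [ 0.4652 -0.1578]
[ 4.800e-03  1.043e-01 -1.000e-04] [ 0.4583 -0.1507]
[-2.000e-04  1.129e-01 -1.000e-04] [ 0.4521 -0.1429]
```

```bash
python3 nudge.py '[[0,0,0,0,0],[0,0,0,0,0],[0,0,0,0,0],[0,0,0,0,0]]' 20
```

```text
t: 2.82
eef_pos: [0.557, -0.1847, 0.0676]
ee_rot: [3.141, 0.0, -1.95]
force: [-1.8, 1.8, 3.0]
width: 0.0135
gripper_force: 20.0
```

The grip is on the peg: width 13.5 mm against 14 mm. Now I'll lead it through the arc.

```bash
python3 nudge.py '[[0,0.0025,0.0043,0,0],[0,0.0049,0.0086,0,0],[0,0.009,0.0177,0,0],[0,0.0122,0.0271,0,0],[0,0.0145,0.0367,0,0],[0,0.0159,0.0465,0,0],[0,0.0164,0.0565,0,0],[0,0.0159,0.0664,0,0],[0,0.0145,0.0762,0,0],[0,0.0121,0.0859,0,0],[0,0.0089,0.0952,0,0],[0,0.0048,0.1043,0,0],[0,0.0024,0.109,0,0],[0,-0.0002,0.1129,0,0],[0,-0.0002,0.1129,0,0],[0,-0.0002,0.1129,0,0],[0,-0.0002,0.1129,0,0]]'
```

```text
t: 4.23
eef_pos: [0.4518, -0.1429, 0.0674]
ee_rot: [3.14, -0.001, -1.949]
force: [-1.9, -1.8, -1.2]
width: 0.0134
gripper_force: 20.0
```

```bash
python3 nudge.py '[[0.04,0,0,0,0],[0.04,0,0,0,0],[0.04,0,0,0,0],[0.04,0,0,0,0],[0.04,0,0,-0.04,0],[0.04,0,0,-0.08,0],[0.04,0,0,-0.12,0],[0.04,0,0,-0.16,0],[0.04,0,0,-0.19,0],[0.04,0,0,-0.19,0]]'
python3 -c "
from h import *
shift((.32,-.53,.257),-1.95)"
```

```text
t: 5.07
eef_pos: [0.4555, -0.1435, 0.2648]
ee_rot: [-3.131, 0.003, -1.949]
force: [1.2, 0.3, 0.5]
width: 0.04
gripper_force: 0.0
[ 0.4093 -0.0167  0.0066] 0.001 rows 9.8235979615932
```

```bash
python3 nudge.py '[[0.04,0.04,-0.002,0,0],[0.04,0.08,-0.004,0,0],[0.04,0.12,-0.006,0,0],[0.04,0.16,-0.008,0,0],[0.04,0.2,-0.01,0,0],[0.04,0.24,-0.011,0,0],[0.04,0.28,-0.012,0,0],[0.04,0.32,-0.013,0,0],[0.04,0.36,-0.014,0,0],[0.04,0.38,-0.015,0,0],[0.04,0.38,-0.015,0,0]]'
python3 - <<'E'
from h import *
i=cam.grab_frame("top")[:,:,::-1].copy();cv2.imwrite("pics/top1.png",i);crop(i,"pics/c4.png",220,160,225,160,3)
E
```

```text
t: 5.98
eef_pos: [0.3238, -0.5049, 0.2564]
ee_rot: [3.14, -0.0, -1.954]
force: [1.3, 0.1, 0.0]
width: 0.04
gripper_force: 0.0
```

View pics/c4.png

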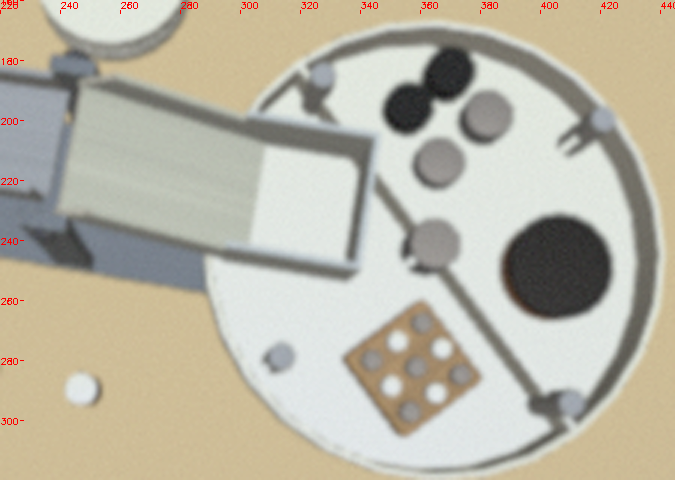

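The empty quarter now shows through the spout. Peg tops are at (327.3,185.3), (420.7,199.3), (410.3,294.3) and (313.7,279).

Run:
```python
from h import *
P=px2w("top",[(327.3,185.3),(420.7,199.3),(410.3,294.3),(313.7,279)],.095)
c=P.mean(0);print(c)
a=[np.arctan2(*(p-c)[1::-1]) for p in P]
a=np.unwrap([a[0],a[1]+np.pi/2,a[2]+np.pi,a[3]-np.pi/2]);print(a,a.mean()+np.pi/4)
# chute axis: spout inner/outer long edges & chute; check station y from hinge uprights and spout
def az(u,v,z):
    q=px2w("top",[u,v],z);d=q[1]-q[0];return np.arctan2(d[1],d[0])
f=lambda x,y:(220+x/3,160+y/3)
print('spout top edges',az(f(376,137),f(248,113),.162),az(f(350,277),f(218,247),.162))
q=px2w("top",[f(376,137),f(358,277)],.162);m=q.mean(0)-c;print(m,np.arctan2(m[1],m[0]))
shift((.590,.229,.30),1.408-np.pi/2-np.pi)
for az_ in (1.39,1.408,1.425):
  u=np.array([np.cos(az_),np.sin(az_)]);v=np.array([u[1],-u[0]])
  print(az_,[np.round(w2px("top",np.r_[c[:2]+u*y+v*x,z])[0],1) for x,y,z in((-33,47,162),(33,47,162),(-33,111,162),(33,111,162),(-29,317,205),(29,317,205)) for x,y,z in [(x/1e3,y/1e3,z/1e3)]])
```

```text
[ 0.53687836 -0.08132862  0.095     ]
[0.62924316 0.63077892 0.62583231 0.62954706] 1.414248525774332
spout top edges 1.3801511264003143 1.346217279630628
[0.00536589 0.04766271 0.067     ] 1.45868789800863
[-0.7785  0.0269 -0.0432] 1.351 rows 18.70978462113414
1.39 [array([339.6, 249.7]), array([347. , 203.9]), array([294.3, 241.5]), array([302.5, 196. ]), array([144. , 206.8]), array([154. , 165.8])]
1.408 [array([339.9, 250.4]), array([346.5, 204.4]), array([294.5, 242.9]), array([301.8, 197.3]), array([143.4, 210.9]), array([152.7, 169.7])]
1.425 [array([340.3, 251. ]), array([346. , 204.9]), array([294.7, 244.3]), array([301.2, 198.5]), array([143. , 214.9]), array([151.5, 173.4])]
```

The empty middle is at azimuth 1.414 rad and the station's +y is at about 1.40, so the compartment is square. Next is a pose above the bar.

```bash
python3 nudge.py '[[0.035,-0.04,0.0014,-0.02,-0.12],[0.035,-0.08,0.0027,-0.0436,-0.24],[0.035,-0.12,0.004,-0.0436,-0.36],[0.035,-0.16,0.0054,-0.0436,-0.48],[0.035,-0.2,0.007,-0.0436,-0.6],[0.035,-0.24,0.008,-0.0436,-0.72],[0.035,-0.28,0.0095,-0.0436,-0.84],[0.035,-0.32,0.011,-0.0436,-0.96],[0.035,-0.36,0.012,-0.0436,-1.08],[0.035,-0.4,0.0136,-0.0436,-1.2],[0.035,-0.44,0.015,-0.0436,-1.32],[0.035,-0.48,0.016,-0.0436,-1.44],[0.035,-0.52,0.018,-0.0436,-1.56],[0.035,-0.56,0.019,-0.0436,-1.68],[0.035,-0.6,0.02,-0.0436,-1.784],[0.035,-0.64,0.022,-0.0436,-1.784],[0.035,-0.68,0.023,-0.0436,-1.784],[0.035,-0.72,0.0245,-0.0436,-1.784],[0.035,-0.76,0.026,-0.0436,-1.784],[0.035,-0.7815,0.0266,-0.0436,-1.784]]' 20
python3 nudge.py '[[0.035,0,0,0,0],[0.035,0,0,0,0]]'
python3 - <<'E'
from h import *
shift((.5905,.230,.190),-.17)
i=cam.grab_frame("side")[:,:,::-1].copy();crop(i,"pics/s1.png",140,110,200,150,4)
print(w2px("side",[(.5905,.23,.205),arm.get_state()['eef_pos']]))
E
```

```text
t: 7.7
eef_pos: [0.5901, 0.2389, 0.3005]
ee_rot: [-3.141, 0.0, -0.163]
force: [-0.0, -0.5, 0.5]
width: 0.0348
gripper_force: 0.0
t: 7.87
eef_pos: [0.5894, 0.2363, 0.3002]
ee_rot: [3.141, 0.001, -0.163]
force: [-0.0, 0.1, -0.5]
width: 0.0352
gripper_force: 0.0
[0.0023 0.0059 0.1102] 0.007 rows 2.647787101353287
[[199.20612917 238.17211038]
 [188.66393462 194.5438415 ]]
```

View pics/s1.png

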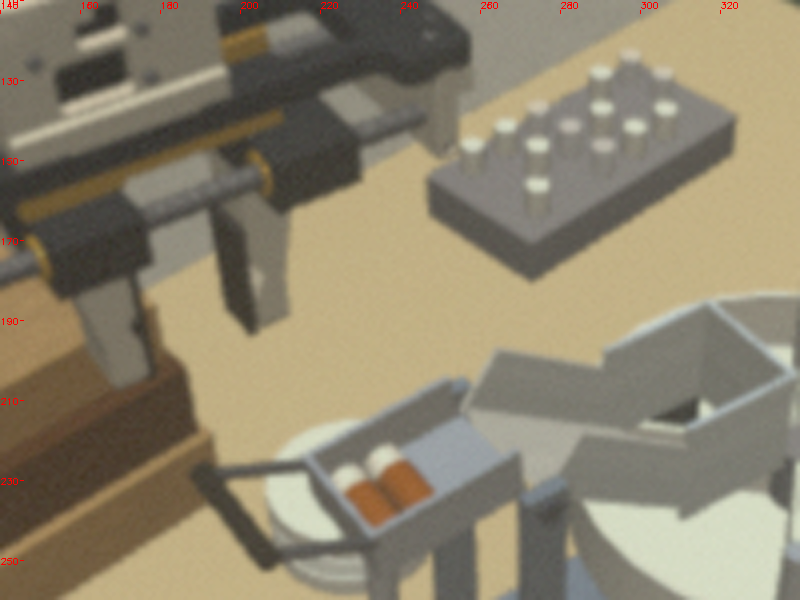

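The side view puts the bar's middle at (198.7,238.7), against (199.2,238.2) predicted. I'll descend and pinch.

```bash
python3 nudge.py '[[0.035,0.0023,0.0059,0.02,0],[0.035,0.0023,0.0059,0.05,0],[0.035,0.0023,0.0059,0.08,0],[0.035,0.0023,0.0059,0.11,0],[0.035,0.0023,0.0059,0.11,0],[0.035,0.0023,0.0059,0.11,0]]' 20
python3 nudge.py '[[0,0,0,0,0],[0,0,0,0,0],[0,0,0,0,0],[0,0,0,0,0],[0,0,0,0,0],[0,0,0,0,0]]' 15
python3 - <<'E'
from h import *
from scipy.spatial.transform import Rotation as R
r=R.from_euler('xyz',arm.get_state()['ee_rot']).as_matrix()
u=np.array([np.cos(1.4),np.sin(1.4)]);ρ=np.hypot(.122,.033);a0=np.arctan2(33,122)
for k in range(1,16):
    t=.05*k;d=np.r_[u*ρ*(np.cos(a0+t)-np.cos(a0)),ρ*(np.sin(a0+t)-np.sin(a0))]
    print(round(t,2),np.round(r.T@d,4))
E
```

```text
t: 8.42
eef_pos: [0.5906, 0.2269, 0.1911]
ee_rot: [3.14, 0.001, -0.166]
force: [0.2, -0.5, 0.7]
width: 0.0351
gripper_force: 0.0
t: 8.92
eef_pos: [0.5925, 0.2309, 0.1929]
ee_rot: [-3.136, -0.003, -0.165]
force: [-0.1, 8.5, 2.6]
width: 0.0094
gripper_force: 15.0
0.05 [ 0.      0.0018 -0.0061]
0.1 [ 0.      0.0038 -0.012 ]
0.15 [ 0.      0.0062 -0.0179]
0.2 [ 0.      0.0089 -0.0236]
0.25 [ 0.      0.0118 -0.0292]
0.3 [ 0.      0.015  -0.0347]
0.35 [ 0.      0.0185 -0.0399]
0.4 [ 0.      0.0222 -0.045 ]
0.45 [-0.      0.0262 -0.0499]
0.5 [-0.      0.0305 -0.0546]
0.55 [-0.      0.0349 -0.0591]
0.6 [-0.      0.0396 -0.0633]
0.65 [-0.0001  0.0445 -0.0673]
0.7 [-0.0001  0.0496 -0.0711]
0.75 [-0.0001  0.0548 -0.0746]
```

```bash
python3 nudge.py '[[0,0,0.0018,-0.0061,0],[0,0,0.0038,-0.012,0],[0,0,0.0062,-0.0179,0],[0,0,0.0089,-0.0236,0],[0,0,0.0118,-0.0292,0],[0,0,0.015,-0.0347,0],[0,0,0.0185,-0.0399,0],[0,0,0.0222,-0.045,0],[0,0,0.0262,-0.0499,0],[0,0,0.0305,-0.0546,0],[0,0,0.0349,-0.0591,0],[0,0,0.0396,-0.0633,0],[0,0,0.0445,-0.0673,0],[0,0,0.0496,-0.0711,0],[0,0,0.0548,-0.0746,0],[0,0,0.0548,-0.0746,0],[0,0,0.0548,-0.0746,0],[0,0,0.0548,-0.0746,0],[0,0,0.0548,-0.0746,0],[0,0,0.0548,-0.0746,0]]'
python3 nudge.py '[[0,0,0,0,0],[0,0,0,0,0],[0,0,0,0,0],[0,0,0,0,0],[0,0,0,0,0],[0,0,0,0,0]]'
python3 - <<'E'
from h import *
i=cam.grab_frame("side")[:,:,::-1].copy();crop(i,"pics/s2.png",190,120,200,150,4)
E
```

```text
t: 10.58
eef_pos: [0.5834, 0.1766, 0.2688]
ee_rot: [-3.136, -0.004, -0.165]
force: [-3.3, 8.4, 9.4]
width: 0.0094
gripper_force: 15.0
t: 11.08
eef_pos: [0.5834, 0.1767, 0.2688]
ee_rot: [-3.136, -0.004, -0.164]
force: [-2.8, 8.3, 9.2]
width: 0.0095
gripper_force: 15.0
```

View pics/s2.png

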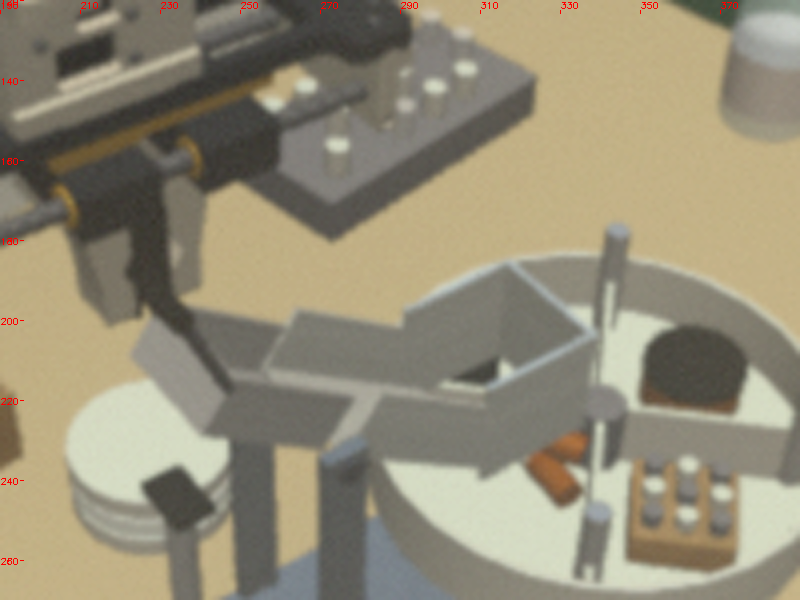

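Both vials (amber, crop (550,475) and (568,447)) lie in the empty compartment. I'll lower the pan back along the arc.

```bash
python3 nudge.py '[[0,0,-0.0052,0.0035,0],[0,0,-0.0103,0.0073,0],[0,0,-0.0152,0.0113,0],[0,0,-0.0199,0.0155,0],[0,0,-0.0243,0.02,0],[0,0,-0.0286,0.0247,0],[0,0,-0.0326,0.0296,0],[0,0,-0.0363,0.0347,0],[0,0,-0.0398,0.0399,0],[0,0,-0.043,0.0454,0],[0,0,-0.0459,0.051,0],[0,0,-0.0486,0.0567,0],[0,0,-0.051,0.0626,0],[0,0,-0.053,0.0685,0],[0,0,-0.0548,0.0746,0],[0,0,-0.0548,0.0746,0],[0,0,-0.0548,0.0746,0],[0,0,-0.0548,0.0746,0]]'
python3 nudge.py '[[0.01,0,0,0,0],[0.015,0,0,0,0],[0.035,0,0,0,0],[0.035,0,0,0,0],[0.035,0,0,0,0],[0.035,0,0,0,0],[0.035,0,0,0,0]]'
```

```text
t: 12.63
eef_pos: [0.5926, 0.2306, 0.1925]
ee_rot: [-3.137, -0.003, -0.165]
force: [0.9, 6.6, 0.9]
width: 0.009
gripper_force: 15.0
t: 13.22
eef_pos: [0.5913, 0.2279, 0.1911]
ee_rot: [3.141, 0.0, -0.166]
force: [0.6, 0.4, 0.3]
width: 0.0344
gripper_force: 0.0
```

```bash
python3 nudge.py '[[0.035,0,0,-0.04,0],[0.035,0,0,-0.08,0],[0.035,0,0,-0.12,0],[0.035,-0.007,0.04,-0.12,0.1],[0.035,-0.014,0.08,-0.12,0.2],[0.035,-0.021,0.12,-0.12,0.3],[0.035,-0.028,0.16,-0.12,0.4],[0.035,-0.035,0.2,-0.12,0.5],[0.035,-0.042,0.24,-0.12,0.6],[0.035,-0.049,0.28,-0.12,0.7],[0.035,-0.056,0.32,-0.12,0.8],[0.035,-0.063,0.36,-0.12,0.9],[0.035,-0.07,0.4,-0.12,1.0],[0.035,-0.077,0.44,-0.12,1.1],[0.035,-0.084,0.48,-0.12,1.2],[0.035,-0.091,0.52,-0.12,1.3],[0.035,-0.1,0.56,-0.12,1.4],[0.035,-0.107,0.6,-0.12,1.5],[0.035,-0.115,0.64,-0.12,1.6],[0.035,-0.125,0.68,-0.12,1.7]]'
python3 nudge.py '[[0.035,0,0,0,0],[0.035,0,0,0,0],[0.035,0,0,0,0]]'
python3 - <<'E'
from h import *
i=cam.grab_frame("top")[:,:,::-1].copy();crop(i,"pics/c5.png",140,150,310,180,2)
E
```

```text
t: 14.88
eef_pos: [0.3546, -0.4237, 0.3113]
ee_rot: [-3.141, -0.0, -1.871]
force: [1.4, -0.1, 0.6]
width: 0.0349
gripper_force: 0.0
t: 15.13
eef_pos: [0.3554, -0.422, 0.3109]
ee_rot: [3.141, 0.0, -1.866]
force: [0.2, 1.4, 0.1]
width: 0.0351
gripper_force: 0.0
```

View pics/c5.png

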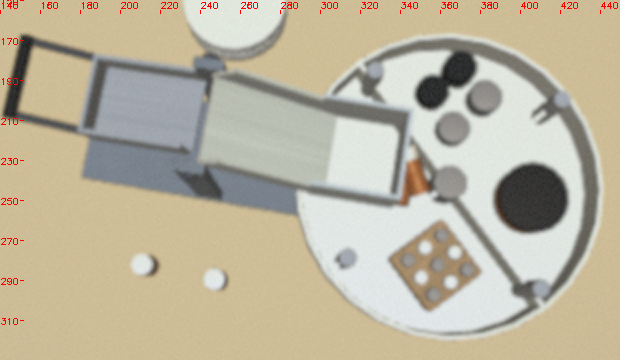

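The top view shows the pan at rest with its bar at the original pixels and the pan empty. Both vials are in the empty compartment beside the hub (about 343,240), and the carousel has not moved.

```bash
python3 -c "
from station import arm, cam
print(arm.job_done())"
```

```text
the job is handed in; nothing more can be done
None
```

I handed the job in at about 15 s: the empty compartment is under the spout to within about 0.01 rad by the camera, both vials rolled into it, and the pan is back at rest.

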